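# Clamp a chambered slide in the sprung slide holder

## Task

Load the chambered slide into the slide holder on the lit viewing base: hold it above the stage, push its end against the sprung curved arm to draw the arm back, set the slide down flat on the stage clear of the end stop and, with the arm still drawn back, slide it under the lip until its long edge presses home against the rail. Then ease it back along the rail until its other end bears on the end stop, and only then let go, so that the arm keeps it clamped. It is glass: feel for each contact and press only lightly; leave the dropper bottle, the petri dish and the tweezers where they are.

Things in the scene. Friction and masses are not known exactly. Their poses are not given: they have to be found in the camera images.
- light_base: white lit viewing base, 150 x 200 mm, 32 mm high, fixed to the bench, with a flat dark steel stage as its top and a round frosted window in the middle. Origin on the bench under the middle of the slide's seat; x points from the front (knob and switch) to the rail, y along the rail from the end stop to the sprung arm, z up
- seat (a point): point on the stage top, 32 mm above the bench: where the slide's origin lies when the slide is properly clamped and the end stop is set to its middle; another setting shifts the clamped slide along y only. Same axes as the base. Round it (mm, these axes): rail face at x = +13; end stop's face at y = -38, give or take 2.5 as its jaw happens to be set
- rail: fixed aluminium rail along the far side of the seat, y = -40 to +34 mm, total height 7.5 mm. Its face stands at x = +13; a lip 2.5 mm wide (from x = +10.5) overhangs the stage with its underside 6 mm above it, so the slide's 4 mm edge goes in under it from the front. Origin at the seat point
- end_stop: adjustable end stop: an aluminium jaw bar, 34 mm long in x (x = -12 to +22 mm of the seat), 5 mm high, on a slotted foot with a knurled thumbscrew, 12.5 mm high, at x = +3, y = -55. The thumbscrew is locked, so the jaw does not move, but it was last set for another length: its face stands anywhere from y = -40.5 to -35.5 mm of the seat, which is not reported and must be felt. Origin at the seat point, not at the jaw
- spring_arm (a joint): angle of the sprung curved steel arm (rad): 0 at rest, grows as the arm is drawn back (its tip towards +y of the base), 0.2 to 0.45 with a slide clamped, as the end stop is set, end of travel 0.95. It pivots about a vertical pin at x = +22, y = +40 mm of the seat. Spring torque 0.048 N m at rest, rising 0.145 N m per rad: about 2 N at the tip at rest, 4 N clamping, 5.5 N drawn back 5 mm further. It springs back when let go
- pin_foot (a point): The arm's push can tip a held slide a little in the fingers; a light press on the stage lays it flat. Point: foot of the upright smooth round pin at the free end of the curved arm: pin 8 mm in diameter, from 0.5 to 18 mm above the stage, 24 mm from the pivot; the curved arm bows outwards from the pivot. At rest the pin's near side reaches 8 mm into the slide's place (y = +30 mm of the seat)
- slide: chambered slide, lying left of the base: glass plate 26 (x) x 76 (y) x 4 mm, slippery on the stage (friction 0.25), with a lidded block of four wells 18 (x) x 40 (y) mm on its middle, 4 to 24 mm above its underside; 35 to 65 g; ends alike. Origin: middle of the underside, z up. Held across the block's 18 mm, fingertips 9 mm or more above the underside, the fingers clear rail and stop
- dropper: amber dropper bottle, 33 mm wide, 102 mm tall, a bystander; origin under its middle
- petri: petri dish, 94 mm wide, 16 mm high, a bystander; origin under its middle
- tweezers: steel tweezers, 135 mm long, lying flat, a bystander; origin under the middle
Things that resemble listed ones, but are neither listed nor needed, are in the scene too. Of the things shaped like the slide, the glass one is meant.

How it is judged:
By the outcome, as a careful person would: the job done as asked, in the order asked, and still so for the second after the job is handed in, with the robot touching nothing.
It also fails if it takes over 54 s, if anything falls off the work surface, if the arm or the gripper's body presses on something with over 40 N, if the wrist force passes 120 N, or if a joint passes its speed limit or range.

## Robot

A 6-joint arm with a two-finger parallel gripper is mounted at the origin on a cart in front of the work surface, level with it; the furniture and walls round the work are solid. World frame = base frame: x ahead of the robot, y to its left, z up, the work surface at z = 0. Lengths are in mm, angles in rad, forces in N, time in s.
With the tool pointing down it reaches from about 375 to 975 mm from the base axis. Payload 3.8 kg.
Tool frame: the origin (TCP) lies midway between the tips of the shut fingers; the grasp point (between the pads) lies 19 mm behind it; z points along the fingers, y is the line along which they close (so a half turn about z gives the same grasp; the last joint's range is limited). The gripper opens to 85 mm and grips with 20 to 120 N. Pads are 22 mm wide; open, the fingers measure 114 mm over their backs; the gripper's body (76 mm by 85 mm) begins 54 mm behind the grasp point. The pads swing forward as they close: fully open they stand 13 mm farther back than shut.
Start: joints at [1.195, 0.264, 1.604, -0, 1.274, -0.037], TCP at [224.337, 636.624, 203.38] pointing down, gripper open.
Joint ranges: [-2.63, 2.63], [-0.94, 2.18], [0.31, 2.57], [-1.31, 4.45], [0, 2.66], [-2.55, 2.55]. Speed limits (rad/s): [2.57, 2.57, 3.14, 3.14, 3.14, 3.14].

## Interface

Orientations are given as a 3x3 rotation matrix whose columns are the frame's x, y, z axes.
In Python, from bench import observe, capture, finish_job gives the robot as it stands. The module is installed in compiled form; this text tells all that it offers.
- The arm moves only by the shell command python3 -m crank 'ROWS'. ROWS is JSON, one flat list of numbers, 7 for each row, row after row: the shift along the tool's x, y, z in units of 100 cm (1.0 is 100 cm), then the turn, a rotation vector about the tool's x, y, z in units of pi rad (1.0 is pi rad), then the closure, from 0 (fully open) to 1 (shut). In form: [tx, ty, tz, rx, ry, rz, claw, tx, ty, tz, rx, ry, rz, claw, ...]. A call has 1 to 12 rows; each row is the pose to reach, as a shift and turn from the pose commanded when the call began, along the tool's axes at that moment, turning the shorter way round; what a row does not reach only later rows make up. A row lasts 1/10 s, in which the tool goes at most 50 mm and 8.59 degrees, less where a joint would pass 70% of its speed; a pose out of reach is approached as far as the arm can. A call with a number of a shift or a turn outside -1 to 1 is refused whole. A call with a gripper value outside its range is refused whole. The fingers move at their own pace and stop on an object; the grip force is fixed at half the most. Time passes only in rows, so rows that repeat a pose let the fingers close. It gives the time, the measured TCP pose, the force, the opening and the grip force at its end, in the units of the state.
- observe(): the state, without advancing time (a new reading comes with each control period).
- capture(name): name is "side" or "top" or "wrist"; returns a dict with "color" (420x560x3 uint8, blue, green, red), "fx", "fy", "cx", "cy" (pixels), "distortion" ([k1, k2, p1, p2, k3] as OpenCV has them; the pictures are not rectified), "R" (3x3) and "t" (3): a world point X has camera coordinates R X + t. Camera axes: x right, y down, z forward; pixel columns grow to the right and rows downward; lengths in mm; the calibration is good to about 2 mm. A picture is of the moment at which its call begins. There is no depth.
- finish_job(): hands the job in; it is judged then, once.
The state is a dict: "clock": time; "qpos": joint angles; "joint_vel": joint speeds; "effort": joint torques, N m; "eef_pos": TCP position; "tcp_rot": TCP orientation; "ft_force": force on the tool from outside, world axes, zero at the start; "wrist_torque": the same for the moment, N m; "width": finger opening in mm; "grip_force": force on a finger pad.
Only numpy, scipy, OpenCV 4.12 (cv2) and the standard library are available. Lean on these libraries where they do the work, as an engineer would, in place of code of your own. Each camera call takes 0.05 s, during which the arm holds its last target. There are 200 camera calls.

## Working session

There is one attempt and no reset: what is moved stays moved. The work goes in short steps, Python scripts to look and compute and a shell command to move; the robot and the scene stay as the last step left them, time stands still between calls to the robot, and variables do not carry over. Pictures are saved under pics/ and viewed, at most 10 in all, crops included, and the job is handed in when it is done.

```bash
mkdir -p pics
cat > h.py <<'E'
import numpy as np,cv2
from bench import observe,capture
def cam(n,save=None):
    c=capture(n)
    if save: cv2.imwrite('pics/'+save,c['color'])
    return c
def KD(c): return np.array([[c['fx'],0,c['cx']],[0,c['fy'],c['cy']],[0,0,1.]]),np.array(c['distortion'],float)
def ray(c,p,z):
    K,D=KD(c); R=np.array(c['R']);t=np.array(c['t'])
    u=cv2.undistortPoints(np.array(p,float).reshape(-1,1,2),K,D).reshape(-1,2)
    o=-R.T@t; d=np.c_[u,np.ones(len(u))]@R
    return o+d*((z-o[2])/d[:,2])[:,None]
def proj(c,X):
    K,D=KD(c)
    return cv2.projectPoints(np.array(X,float).reshape(-1,1,3),cv2.Rodrigues(np.array(c['R']))[0],np.array(c['t'],float),K,D)[0].reshape(-1,2)
E
python3 - <<'E'
from h import *
import pickle
s=observe();print(s)
C={n:cam(n,n+'0.png') for n in('side','top','wrist')}
pickle.dump(C,open('c0.pkl','wb'))
for n in C: print(n,-np.array(C[n]['R']).T@C[n]['t'],C[n]['fx'])
cv2.imwrite('pics/ts.png',cv2.resize(np.vstack([C['top']['color'],C['side']['color']]),(400,600)))
E
```

```text
{'clock': 0.0, 'qpos': array([ 1.19508554e+00,  2.64749334e-01,  1.60538329e+00,  3.49883631e-06,
        1.27371954e+00, -3.69060123e-02]), 'joint_vel': array([ 7.00915410e-04, -5.74726416e-04,  8.45894828e-04, -1.28563267e-04,
        1.68700807e-03, -3.11990854e-05]), 'effort': array([-6.46980443e-04, -5.15110230e+01, -3.67311752e+01, -3.19589144e-04,
        1.28981363e-02, -1.47574855e-05]), 'eef_pos': array([224.05170627, 635.87675689, 202.05967311]), 'tcp_rot': array([[-9.43152206e-01,  3.32360081e-01, -8.32200116e-04],
       [ 3.32361112e-01,  9.43149871e-01, -2.10066791e-03],
       [ 8.67112730e-05, -2.25784053e-03, -9.99997447e-01]]), 'ft_force': array([-0.03557987, -0.00736048, -0.63305423]), 'wrist_torque': array([-0.0271203 , -0.0434701 , -0.04423697]), 'grip_force': 0.0, 'width': 85.17560626089814}
side [498.95307634 826.48216605 484.14170438] 400.28713157214224
top [ 433.17578762  -94.34462361 1341.54286087] 446.21096271780544
wrist [158.4908377  659.89450199 374.03038972] 361.1535977080364
```

View pics/top0.png

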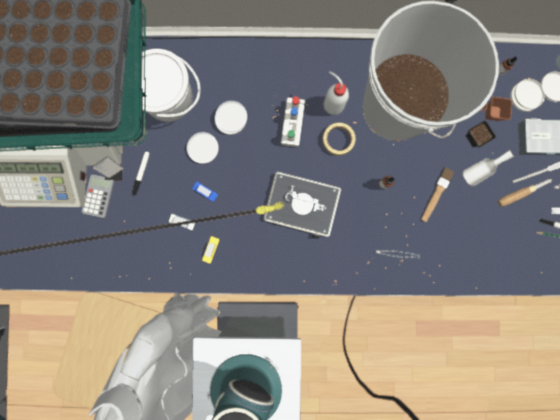

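View pics/side0.png

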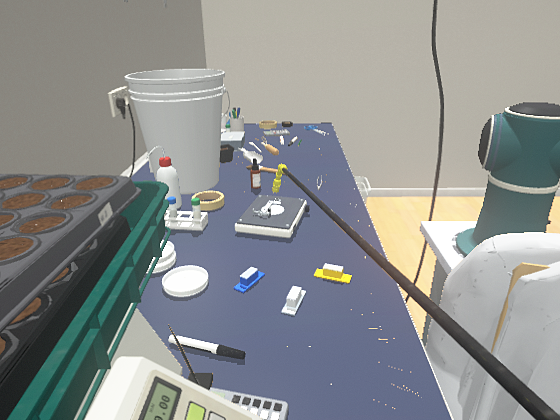

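The top view shows three slide-shaped things: blue at (205,191), clear/white at (182,222) and yellow at (211,250). The base is at (303,204). A black rod with a yellow tip ends at about (265,210). In the side view the same three are at (249,280), (293,299) and (333,274). By the description I want the clear glass one, at top (182,222), and I'll check it in a close crop.

Run:
```python
from h import *
import pickle
C=pickle.load(open('c0.pkl','rb'))
t,s,w=(C[n]['color'] for n in('top','side','wrist'))
r=lambda im,x,y,W,H,ww,hh:cv2.resize(im[y:y+H,x:x+W],(ww,hh),interpolation=cv2.INTER_CUBIC)
a=np.hstack([r(t,160,160,100,75,400,300),r(t,255,160,100,75,400,300)])
b=np.hstack([r(s,225,150,100,75,400,300),cv2.resize(w,(400,300))])
cv2.imwrite('pics/crop.png',np.vstack([a,b]))
T,S=C['top'],C['side']
print('tip plane0/100/200',[ray(T,[[262,210]],z)[0].round() for z in(0,100,200)],[ray(S,[[281,170]],z)[0].round() for z in(0,100,200)])
def tri(p,q):
    P=[ray(T,[p],z)[0] for z in(0,100)];Q=[ray(S,[q],z)[0] for z in(0,100)]
    u=P[1]-P[0];v=Q[1]-Q[0];k=np.linalg.lstsq(np.c_[u,-v],Q[0]-P[0],rcond=None)[0]
    return P[0]+u*k[0],Q[0]+v*k[1]
print(tri((262,210),(281,170)), tri((182,222),(293,296)))
```

```text
tip plane0/100/200 [array([532., -42.,   0.]), array([524., -46., 100.]), array([517., -50., 200.])] [array([ 538., -581.,    0.]), array([ 530., -290.,  100.]), array([522.,   1., 200.])]
(array([518.36134745, -48.8617177 , 182.60787383]), array([523.42968481, -48.84834746, 182.98093813])) (array([492.05785177, 196.54860605,  12.17758588]), array([496.18269657, 196.41547154,  12.3311565 ]))
```

View pics/crop.png

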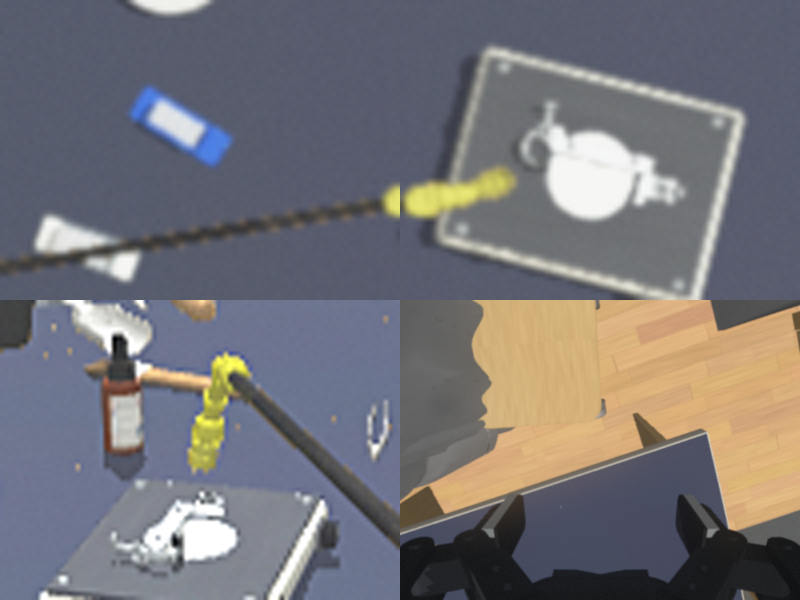

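The close crop confirms the choice: the clear glass plate with a white block, at top px (182,222). The other two are a blue copy and a yellow copy. The rod runs above the slide, with a yellow end hanging over the base. Next I'll work out the rod's 3D line, the slide pose and the base pose.

Run:
```python
from h import *
import pickle
C=pickle.load(open('c0.pkl','rb'));T,S=C['top'],C['side']
def o(c): return -np.array(c['R']).T@c['t']
def plane(c,p,q):
    P=ray(c,[p,q],0);n=np.cross(P[0]-o(c),P[1]-o(c));n/=np.linalg.norm(n);return n,n@o(c)
n1,d1=plane(T,(20,251),(240,213));n2,d2=plane(S,(300,182),(500,355))
for y in(-50,0,50,100,150,200,250,300,400,500,600):
    A=np.array([n1,n2])[:,[0,2]];b=np.array([d1,d2])-np.array([n1,n2])[:,1]*y
    print('rod y',y,np.linalg.solve(A,b).round())
def tri(p,q):
    P=[ray(T,[p],z)[0] for z in(0,100)];Q=[ray(S,[q],z)[0] for z in(0,100)]
    u=P[1]-P[0];v=Q[1]-Q[0];k=np.linalg.lstsq(np.c_[u,-v],Q[0]-P[0],rcond=None)[0]
    return ((P[0]+u*k[0]+Q[0]+v*k[1])/2).round(),np.linalg.norm(P[0]+u*k[0]-Q[0]-v*k[1]).round(1)
print('yellow end',tri((282,205),(276,191)),tri((260,210),(282,167)))
# slide, bright low-sat in region
h=cv2.cvtColor(T['color'],cv2.COLOR_BGR2HSV)
m=np.zeros(h.shape[:2],np.uint8);m[205:240,160:205]=((h[205:240,160:205,2]>130)&(h[205:240,160:205,1]<70))*255
m=cv2.morphologyEx(m,cv2.MORPH_CLOSE,np.ones((7,7)))
p=cv2.findContours(m,0,2)[0];p=max(p,key=cv2.contourArea);r=cv2.minAreaRect(p);print(r)
bx=ray(T,cv2.boxPoints(r),4);print(bx.round(),'c',bx.mean(0))
print('lens',np.linalg.norm(np.diff(bx,axis=0),axis=1))
h2=cv2.cvtColor(S['color'],cv2.COLOR_BGR2HSV)
m=np.zeros(h2.shape[:2],np.uint8);m[283:320,275:312]=((h2[283:320,275:312,2]>130)&(h2[283:320,275:312,1]<70))*255
p=max(cv2.findContours(m,0,2)[0],key=cv2.contourArea);r=cv2.minAreaRect(p);print('side',r)
# base window + corners of base top
g=h[...,2].copy();mm=np.zeros_like(g);mm[170:240,255:350]=((h[170:240,255:350,2]>150)&(h[170:240,255:350,1]<60))*255
for c in cv2.findContours(mm,1,2)[0]:
    a=cv2.contourArea(c)
    if a>20: print(a,cv2.minAreaRect(c))
# corners from crop
cor=[(255+490/4-100,160+48/4)]
cor=[(255+(x-400)/4,160+y/4) for x,y in((487,48),(744,112),(697,300),(438,240))]
B=ray(T,cor,32);print(B.round(),np.linalg.norm(np.diff(B,axis=0),axis=1),B.mean(0))
win=ray(T,[(255+190/4,160+175/4)],32);print('win',win)
```

```text
rod y -50 [520. 190.]
rod y 0 [510. 199.]
rod y 50 [500. 208.]
rod y 100 [490. 216.]
rod y 150 [480. 225.]
rod y 200 [470. 234.]
rod y 250 [460. 242.]
rod y 300 [450. 251.]
rod y 400 [430. 269.]
rod y 500 [410. 286.]
rod y 600 [390. 304.]
yellow end (array([ 538., -101.,  110.]), np.float64(0.3)) (array([519., -44., 192.]), np.float64(3.3))
((181.49998474121094, 221.50001525878906), (26.833148956298828, 9.834371566772461), 20.85445785522461)
[[494. 243.   4.]
 [522. 233.   4.]
 [494. 157.   4.]
 [466. 167.   4.]] c [493.93261452 199.96691211   4.        ]
lens [29.52611808 81.59004989 29.43611732]
side ((293.0, 301.0), (36.0, 36.0), 90.0)
514.5 ((303.7009582519531, 204.2125244140625), (40.86818313598633, 22.09185028076172), 29.248823165893555)
330.0 ((302.6064453125, 203.75271606445312), (67.95519256591797, 51.089683532714844), 14.858612060546875)
[[ 643.  -85.   32.]
 [ 597. -276.   32.]
 [ 458. -241.   32.]
 [ 500.  -51.   32.]] [195.99127886 143.41962276 195.08793111] [ 549.66051997 -163.14914887   32.        ]
win [[ 549.32420767 -161.99945565   32.        ]]
```

```bash
cat >> h.py <<'E'
from scipy.spatial.transform import Rotation as Ro
def go(pos,R=None):
    s=observe();R0=np.array(s['tcp_rot']);p0=np.array(s['eef_pos'])
    R=R0 if R is None else R
    print('ROW',(R0.T@(np.array(pos,float)-p0)/1000).round(4),(Ro.from_matrix(R0.T@R).as_rotvec()/np.pi).round(4))
def frame(xh,lean):  # tool x horizontal dir xh (2-vec), leaning: tool top moves toward +xh by lean rad
    xh=np.array([*xh,0.])/np.linalg.norm(xh);s,c=np.sin(lean),np.cos(lean);dn=np.array([0,0,-1.])
    z=-s*xh+c*dn; x=c*xh+s*dn
    return np.c_[x,np.cross(z,x),z]
def st():
    s=observe();print('t',round(s['clock'],2),'p',s['eef_pos'].round(1),'z',s['tcp_rot'][:,2].round(3),'x',s['tcp_rot'][:,0].round(3),'F',s['ft_force'].round(2),'w',round(s['width'],1),'g',round(s['grip_force'],1),'q',s['qpos'].round(2))
E
python3 - <<'E'
from h import *
R=frame((-.94,.35),np.radians(30));print(R.round(3))
t=np.array([494,198,14.]);go(t-150*R[:,2],R)
E
```

```text
[[-0.812  0.349  0.469]
 [ 0.302  0.937 -0.174]
 [-0.5    0.    -0.866]]
ROW [-0.3252 -0.322   0.059 ] [ 0.0009 -0.1667  0.0056]
```

```bash
python3 -m crank '[-0.325,-0.322,0.059,0.001,-0.167,0.006,0, -0.325,-0.322,0.059,0.001,-0.167,0.006,0,-0.325,-0.322,0.059,0.001,-0.167,0.006,0,-0.325,-0.322,0.059,0.001,-0.167,0.006,0,-0.325,-0.322,0.059,0.001,-0.167,0.006,0,-0.325,-0.322,0.059,0.001,-0.167,0.006,0,-0.325,-0.322,0.059,0.001,-0.167,0.006,0,-0.325,-0.322,0.059,0.001,-0.167,0.006,0,-0.325,-0.322,0.059,0.001,-0.167,0.006,0,-0.325,-0.322,0.059,0.001,-0.167,0.006,0,-0.325,-0.322,0.059,0.001,-0.167,0.006,0,-0.325,-0.322,0.059,0.001,-0.167,0.006,0]'
python3 - <<'E'
from h import *
st();c=cam('wrist');s=cam('side')
cv2.imwrite('pics/v1.png',np.hstack([cv2.resize(c['color'],(400,300)),cv2.resize(s['color'],(400,300))]))
print(proj(c,[[494,198,4],[494,198,24]]).round())
E
```

```text
clock: 1.35
eef_pos: [424.0, 225.6, 144.7]
tcp_rot: [[-0.81, 0.35, 0.47], [0.305, 0.937, -0.173], [-0.501, 0.003, -0.866]]
ft_force: [0.1, 0.7, 1.0]
width: 85.4
grip_force: 0.0
t 1.35 p [424.  225.6 144.7] z [ 0.47  -0.173 -0.866] x [-0.81   0.305 -0.501] F [0.09 0.66 1.05] w 85.4 g 0.0 q [ 0.8  -0.22  2.31 -0.61  0.92 -0.07]
[[278. 182.]
 [278. 197.]]
```

View pics/v1.png

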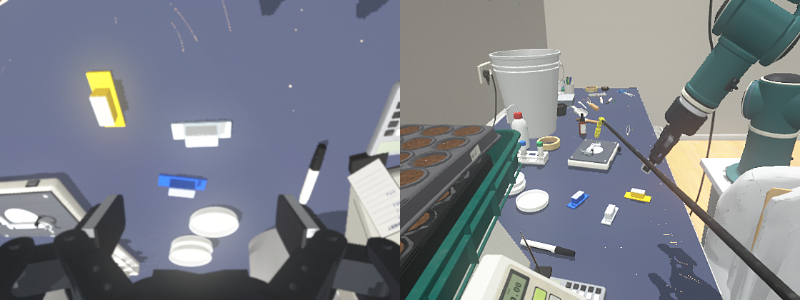

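The wrist view shows the glass slide at about (281,182) px, between the fingers and where the projection puts it. The side view shows the tool on the robot side of the rod. I'll refine the slide pose from this picture.

Run:
```python
from h import *
c=cam('wrist');im=c['color'];h=cv2.cvtColor(im,cv2.COLOR_BGR2HSV)
m=np.zeros(h.shape[:2],np.uint8);r=np.s_[155:215,225:340]
m[r]=((h[r][...,1]<75)&(h[r][...,2]>125))*255
p=max(cv2.findContours(m,0,2)[0],key=cv2.contourArea);print(cv2.contourArea(p),cv2.boundingRect(p))
hp=cv2.approxPolyDP(cv2.convexHull(p),2.5,True).reshape(-1,2);print(hp.tolist());print(ray(c,hp,4).round(1).tolist())
cv2.imwrite('pics/slz.png',cv2.resize(im[150:215,225:340],(805*99//100,450),interpolation=cv2.INTER_CUBIC))
```

```text
6726.0 (225, 155, 115, 60)
[[339, 155], [339, 214], [225, 214], [225, 155]]
[[483.8, 260.0, 4.0], [556.3, 242.2, 4.0], [515.6, 133.5, 4.0], [449.0, 166.9, 4.0]]
```

View pics/slz.png

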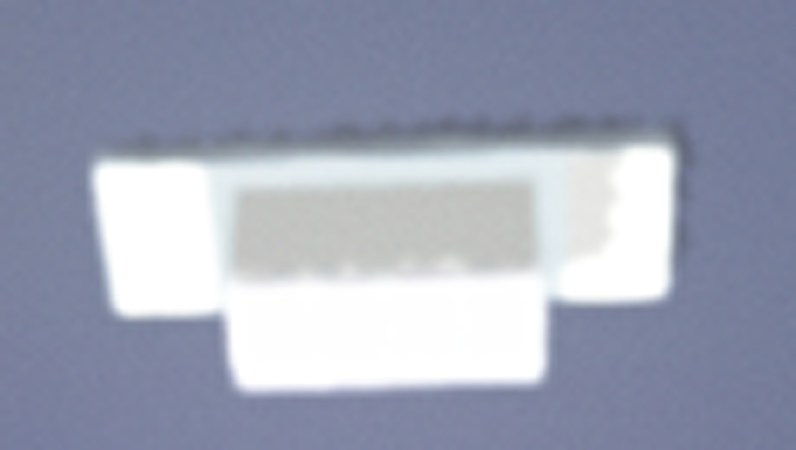

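The crop shows the plate corners at crop pixels (95,160), (675,145), (668,300) and (118,316). The block stands between x=230 and 548.

Run:
```python
from h import *
c=cam('wrist')
q=np.array([(95,160),(675,145),(668,300),(118,316)],float)/6.93+[225,150]
P=ray(c,q,4);print(P.round(1),P.mean(0))
d=(P[1]+P[2]-P[0]-P[3])[:2]/2;print(np.linalg.norm(d),d/np.linalg.norm(d));d/=np.linalg.norm(d)
R=frame((-d[1],d[0]),np.radians(30))
t=P.mean(0);t[2]=15
print(np.degrees(np.arctan2(d[1],d[0])))
go(t-50*R[:,2],R);go(t,R)
```

```text
[[471.6 169.5   4. ]
 [495.8 241.6   4. ]
 [522.1 233.3   4. ]
 [498.2 160.6   4. ]] [496.91831475 201.2803551    4.        ]
76.27066427027849 [0.31560047 0.94889217]
71.60293263094975
ROW [-0.0021  0.0007  0.101 ] [-0.0048  0.0003 -0.0098]
ROW [-0.002   0.0014  0.151 ] [-0.0048  0.0003 -0.0098]
```

```bash
python3 -m crank '[-0.002,0.001,0.1,-0.005,0,-0.01,0,-0.002,0.001,0.1,-0.005,0,-0.01,0,-0.002,0.001,0.13,-0.005,0,-0.01,0,-0.002,0.001,0.152,-0.005,0,-0.01,0,-0.002,0.001,0.152,-0.005,0,-0.01,0]'
python3 -m crank '[0,0,0,0,0,0,1,0,0,0,0,0,0,1,0,0,0,0,0,0,1,0,0,0,0,0,0,1,0,0,0,0,0,0,1,0,0,0,0,0,0,1,0,0,0,0,0,0,1,0,0,0,0,0,0,1]'
python3 -c "
from h import *
st()"
```

```text
clock: 2.05
eef_pos: [495.8, 198.0, 10.6]
tcp_rot: [[-0.823, 0.317, 0.471], [0.272, 0.949, -0.162], [-0.498, -0.005, -0.867]]
ft_force: [-0.0, -1.1, -0.8]
width: 85.4
grip_force: 0.0
clock: 2.85
eef_pos: [497.2, 198.8, 13.8]
tcp_rot: [[-0.821, 0.317, 0.475], [0.274, 0.948, -0.159], [-0.501, -0.0, -0.865]]
ft_force: [0.6, 0.4, 0.3]
width: 0.2
grip_force: 0.0
t 2.85 p [497.2 198.8  13.8] z [ 0.475 -0.159 -0.865] x [-0.821  0.274 -0.501] F [0.58 0.36 0.28] w 0.2 g 0.0 q [ 0.62  0.07  2.35 -0.85  0.57  0.07]
```

Run:
```python
from h import *
c=cam('wrist');s=cam('side')
cv2.imwrite('pics/v2.png',np.hstack([cv2.resize(c['color'],(400,300)),cv2.resize(s['color'][200:350,180:380],(400,300))]))
st()
```

```text
t 2.95 p [497.2 198.7  13.8] z [ 0.475 -0.159 -0.866] x [-0.821  0.274 -0.501] F [-0.41 -0.28 -0.35] w 0.0 g 0.0 q [ 0.62  0.07  2.35 -0.85  0.57  0.07]
```

View pics/v2.png

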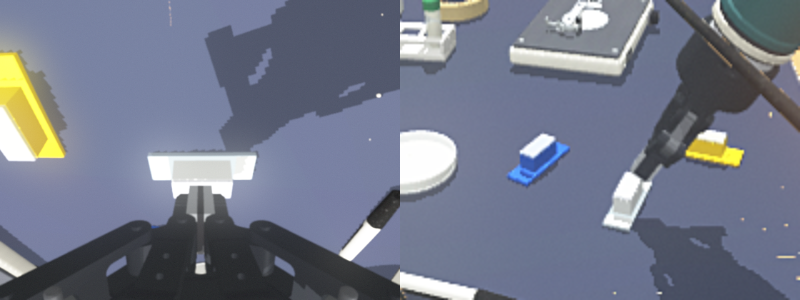

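The wrist view shows the fingers shut in front of the block, on the robot side. The plate runs from (148,152) to (257,180) in the left crop. I'll re-measure.

Run:
```python
from h import *
c=cam('wrist')
q=np.array([(148,153),(257,152),(252,179),(152,181)],float)*1.4
P=ray(c,q,4);print(P.round(1),P.mean(0))
s=cam('side');q=np.array([(627,178),(651,181),(629,228),(604,222)],float);q=(q-[400,0])/2+[180,200]
P=ray(s,q,4);print(P.round(1),P.mean(0))
print('tip',proj(c,[observe()['eef_pos']])/1.4)
```

```text
[[469.4 170.4   4. ]
 [492.4 242.2   4. ]
 [521.1 233.6   4. ]
 [498.9 158.9   4. ]] [495.45573772 201.27597831   4.        ]
[[495.1 162.3   4. ]
 [471.1 167.    4. ]
 [493.5 239.3   4. ]
 [516.7 231.1   4. ]] [494.09998072 199.92379006   4.        ]
tip [[199.54964925 179.70602463]]
```

Run:
```python
from h import *
c=cam('wrist');s=cam('side');e=observe()['eef_pos']
a=c['color'][190:310,200:360];b=s['color'][270:330,270:350]
cv2.imwrite('pics/v3.png',np.hstack([cv2.resize(a,(400,300),interpolation=2),cv2.resize(b,(400,300),interpolation=2)]))
print((proj(c,[e])-[200,190])*2.5,(proj(s,[e])-[270,270])*5+[400,0])
```

```text
[[198.35779405 154.0976845 ]] [[512.34443181 130.66827726]]
```

View pics/v3.png

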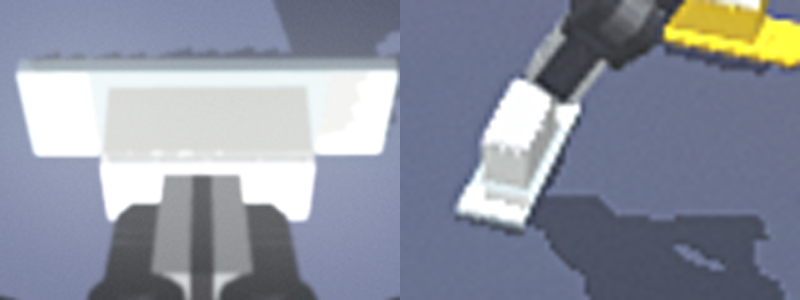

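The side crop shows the fingers ending above the block at crop (545,88), where the TCP should project at (512,131). The wrist crop agrees: they sit over the block's top. So the true tips are well behind the reported TCP along the tool axis, and the fingers closed above the block. I'll open and feel downwards in small steps.

```bash
python3 -m crank '[0,0,0,0,0,0,0.25,0,0,0,0,0,0,0.25,0,0,0,0,0,0,0.25,0,0,0,0,0,0,0.25]'
python3 -m crank '[0,0,0.002,0,0,0,0.25,0,0,0.004,0,0,0,0.25,0,0,0.004,0,0,0,0.25]'
```

```text
clock: 3.55
eef_pos: [497.2, 198.8, 13.8]
tcp_rot: [[-0.821, 0.317, 0.475], [0.274, 0.948, -0.159], [-0.501, -0.0, -0.865]]
ft_force: [0.5, -0.6, 0.0]
width: 58.0
grip_force: 0.0
clock: 3.85
eef_pos: [499.0, 198.0, 10.0]
tcp_rot: [[-0.821, 0.317, 0.475], [0.274, 0.948, -0.159], [-0.501, -0.001, -0.866]]
ft_force: [-0.8, 0.2, 0.2]
width: 64.2
grip_force: 0.0
```

```bash
python3 -m crank '[0,0,0.002,0,0,0,0.25,0,0,0.004,0,0,0,0.25,0,0,0.004,0,0,0,0.25]'
python3 -c "
from h import *
c=cam('wrist')['color'];cv2.imwrite('pics/v4.png',c[150:360,140:420])"
```

```text
clock: 4.15
eef_pos: [501.0, 197.4, 6.6]
tcp_rot: [[-0.821, 0.317, 0.475], [0.274, 0.948, -0.159], [-0.501, -0.001, -0.866]]
ft_force: [-0.2, 0.3, -0.7]
width: 64.1
grip_force: 0.0
```

View pics/v4.png

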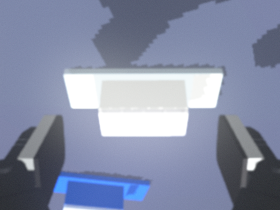

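The crop shows both open pads, with tips at crop (63,116) and (218,116), which is full-image (203,266) and (358,266). The block sits between them but further up the image. I'll locate the tips in the tool frame from the calibration.

Run:
```python
from h import *
c=cam('wrist');s=observe();R=s['tcp_rot'];e=s['eef_pos'];o=-np.array(c['R']).T@c['t']
print('cam in tool',R.T@(o-e),(R.T@np.array(c['R']).T)[:,2])
def tool(p,y):
    q=ray(c,[p],0)[0];a=R.T@(o-e);b=R.T@(q-e);k=(y-a[1])/(b[1]-a[1]);return (a+k*(b-a)).round(1)
for p in((203,266),(174,307),(203,293)): print(p,tool(p,-32),tool(p,32))
for p in((358,266),(375,310)): print(p,tool(p,-32),tool(p,32))
cc=np.array([(64,69),(223,69),(218,107),(70,107)],float)+[140,150]
P=ray(c,cc,4);print(P.mean(0),(R.T@(P-e).T).T.round(1))
```

```text
cam in tool [  69.20202307    0.37063836 -171.56251853] [-2.76047829e-01  1.48581829e-04  9.61143888e-01]
(203, 266) [  6.7 -32.  -32.7] [ 130.2   32.  -307.3]
(174, 307) [ 12.  -32.  -74.7] [ 125.1   32.  -266.2]
(203, 293) [ -4.1 -32.  -36.1] [ 140.8   32.  -303.9]
(358, 266) [ 131.2  -32.  -309.4] [  8.6  32.  -36.9]
(375, 310) [ 134.3  -32.  -279.9] [  5.6  32.  -65.7]
[495.35144066 201.6395048    4.        ] [[ 20.  -35.7  -8.3]
 [ 20.   39.6  -8.4]
 [ -5.6  41.8   6.5]
 [ -5.7 -37.1   6.5]]
```

The pads' tips lie about 34 mm behind the reported TCP at this opening, so I still need about 23 mm along the tool axis. I'll go on gently.

```bash
python3 -m crank '[0,0,0.003,0,0,0,0.25,0.001,0,0.006,0,0,0,0.25,0.001,0,0.009,0,0,0,0.25,0.001,0,0.012,0,0,0,0.25,0.001,0,0.012,0,0,0,0.25]'
python3 -m crank '[0,0,0.002,0,0,0,0.25,0.001,0,0.004,0,0,0,0.25,0.001,0,0.006,0,0,0,0.25,0.001,0,0.006,0,0,0,0.25]'
python3 -m crank '[0,0,0.002,0,0,0,0.25,0,0,0.004,0,0,0,0.25,0,0,0.004,0,0,0,0.25]'
```

```text
clock: 4.75
eef_pos: [505.7, 195.6, -4.5]
tcp_rot: [[-0.821, 0.317, 0.474], [0.274, 0.948, -0.16], [-0.5, -0.001, -0.866]]
ft_force: [0.2, -0.8, -0.4]
width: 64.2
grip_force: 0.0
clock: 5.15
eef_pos: [507.8, 195.1, -10.0]
tcp_rot: [[-0.821, 0.317, 0.475], [0.274, 0.948, -0.159], [-0.501, -0.001, -0.866]]
ft_force: [0.1, 0.4, 0.1]
width: 64.0
grip_force: 0.0
clock: 5.45
eef_pos: [509.8, 194.5, -13.4]
tcp_rot: [[-0.821, 0.317, 0.475], [0.274, 0.948, -0.159], [-0.501, -0.001, -0.866]]
ft_force: [-1.1, -0.8, -0.2]
width: 64.2
grip_force: 0.0
```

```bash
python3 -m crank '[0,0.002,0,0,0,0,0.25,0,0.002,0,0,0,0,0.4,0,0.002,0,0,0,0,0.6,0,0.002,0,0,0,0,1,0,0.002,0,0,0,0,1,0,0.002,0,0,0,0,1,0,0.002,0,0,0,0,1]'
```

```text
clock: 6.15
eef_pos: [510.9, 196.8, -12.7]
tcp_rot: [[-0.821, 0.317, 0.476], [0.274, 0.949, -0.159], [-0.501, 0.0, -0.865]]
ft_force: [-1.0, 0.9, 3.1]
width: 38.4
grip_force: 60.6
```

Gripped: width 38.4, grip 60 N. I'll carry it out on the robot side of the rod to open bench right of the base, then set it down and regrasp there.

Run:
```python
from h import *
s=observe();R=s['tcp_rot']
R2=Ro.from_euler('z',4.8,degrees=True).as_matrix()@R
go([500,196,40]);go([485,185,60]);go([485,-60,60],R2);go([485,-323,60],R2)
```

```text
ROW [-0.0177 -0.0042 -0.0506] [0. 0. 0.]
ROW [-0.0185 -0.0194 -0.0733] [0. 0. 0.]
ROW [-0.0856 -0.2518 -0.0345] [-0.0134  0.     -0.0231]
ROW [-0.1578 -0.5012  0.0072] [-0.0134  0.     -0.0231]
```

```bash
python3 -m crank '[-0.006,-0.002,-0.017,0,0,0,1,-0.018,-0.004,-0.05,0,0,0,1,-0.018,-0.019,-0.073,0,0,0,1,-0.018,-0.019,-0.073,0,0,0,1,-0.03,-0.058,-0.067,-0.002,0,-0.004,1,-0.041,-0.097,-0.06,-0.004,0,-0.008,1,-0.053,-0.136,-0.054,-0.007,0,-0.012,1,-0.064,-0.175,-0.047,-0.009,0,-0.016,1,-0.075,-0.214,-0.041,-0.011,0,-0.019,1,-0.086,-0.252,-0.035,-0.013,0,-0.023,1,-0.086,-0.252,-0.035,-0.013,0,-0.023,1]'
python3 - <<'E'
from h import *
st();go([485,-323,60]);go([485,-323,25]);go([485,-323,-12.5])
E
```

```text
clock: 7.25
eef_pos: [483.4, -62.6, 58.9]
tcp_rot: [[-0.841, 0.239, 0.484], [0.207, 0.971, -0.121], [-0.499, -0.002, -0.866]]
ft_force: [0.4, 0.7, 0.3]
width: 38.2
grip_force: 60.5
t 7.25 p [483.4 -62.6  58.9] z [ 0.484 -0.121 -0.866] x [-0.841  0.207 -0.499] F [0.45 0.66 0.27] w 38.2 g 60.5 q [-0.14 -0.27  2.53 -0.15  0.36 -1.34]
ROW [-0.0557 -0.2525  0.0312] [0. 0. 0.]
ROW [-0.0383 -0.2524  0.0616] [0. 0. 0.]
ROW [-0.0196 -0.2524  0.0941] [0. 0. 0.]
```

```bash
python3 -m crank '[-0.01,-0.042,0.005,0,0,0,1,-0.02,-0.084,0.01,0,0,0,1,-0.028,-0.126,0.015,0,0,0,1,-0.038,-0.168,0.02,0,0,0,1,-0.047,-0.21,0.026,0,0,0,1,-0.056,-0.252,0.031,0,0,0,1,-0.056,-0.252,0.031,0,0,0,1,-0.047,-0.252,0.046,0,0,0,1,-0.038,-0.252,0.062,0,0,0,1,-0.03,-0.252,0.077,0,0,0,1,-0.023,-0.252,0.089,0,0,0,1,-0.023,-0.252,0.089,0,0,0,1]'
python3 - <<'E'
from h import *
st();p=observe()['eef_pos'];go([*p[:2],-11]);go([*p[:2],-13.5])
E
```

```text
clock: 8.45
eef_pos: [495.8, -307.8, 7.6]
tcp_rot: [[-0.859, 0.259, 0.441], [0.221, 0.966, -0.137], [-0.461, -0.02, -0.887]]
ft_force: [0.8, -0.3, 0.5]
width: 37.9
grip_force: 60.5
t 8.45 p [ 495.8 -307.8    7.6] z [ 0.441 -0.137 -0.887] x [-0.859  0.221 -0.461] F [ 0.76 -0.26  0.51] w 37.9 g 60.5 q [-0.72  0.08  2.33  0.59  0.34 -2.55]
ROW [0.0086 0.0004 0.0165] [0. 0. 0.]
ROW [0.0097 0.0004 0.0187] [0. 0. 0.]
```

q6 reached its limit, so I'll yaw the slide back about 22° for setting down.

```bash
cat >> h.py <<'E'
Rg=np.array([[-0.821,0.317,0.476],[0.274,0.949,-0.159],[-0.501,0,-0.865]])
vg=Rg.T@(np.array([496,201.5,0])-np.array([510.9,196.8,-12.7]))
E
python3 - <<'E'
from h import *
u,_,w=np.linalg.svd(Rg);Rc=u@w
R=Ro.from_euler('z',-17,degrees=True).as_matrix()@Rc
for z in(25,4,0): go(np.array([480,-312,z])-R@vg,R)
print(np.array([480,-312,0])-R@vg,R.round(3))
E
```

```text
ROW [-0.0026 -0.0134 -0.0037] [ 0.049  -0.0133  0.1026]
ROW [ 0.0071 -0.013   0.015 ] [ 0.049  -0.0133  0.1026]
ROW [ 0.0089 -0.0129  0.0185] [ 0.049  -0.0133  0.1026]
[ 492.88405912 -320.85637154  -12.69881852] [[-0.705  0.58   0.408]
 [ 0.502  0.814 -0.291]
 [-0.501 -0.    -0.865]]
```

```bash
python3 -m crank '[-0.003,-0.013,-0.004,0.049,-0.013,0.103,1,-0.003,-0.013,-0.004,0.049,-0.013,0.103,1,-0.003,-0.013,-0.004,0.049,-0.013,0.103,1,-0.003,-0.013,-0.004,0.049,-0.013,0.103,1,0.002,-0.013,0.006,0.049,-0.013,0.103,1,0.007,-0.013,0.015,0.049,-0.013,0.103,1,0.007,-0.013,0.015,0.049,-0.013,0.103,1]'
python3 - <<'E'
from h import *
u,_,w=np.linalg.svd(Rg);Rc=u@w
R=Ro.from_euler('z',-17,degrees=True).as_matrix()@Rc
st()
for z in(1,-1,): go(np.array([480,-312,z])-R@vg,R)
E
```

```text
clock: 9.15
eef_pos: [493.1, -322.0, -7.5]
tcp_rot: [[-0.704, 0.582, 0.408], [0.503, 0.813, -0.292], [-0.502, 0.0, -0.865]]
ft_force: [-0.4, 0.0, -0.1]
width: 38.1
grip_force: 60.5
t 9.15 p [ 493.1 -322.    -7.5] z [ 0.408 -0.292 -0.865] x [-0.704  0.503 -0.502] F [-0.35  0.01 -0.09] w 38.1 g 60.5 q [-0.62  0.1   2.37  0.    0.15 -1.57]
ROW [0.0029 0.0008 0.0032] [-0.0002  0.0002 -0.0005]
ROW [0.0039 0.0008 0.005 ] [-0.0002  0.0002 -0.0005]
```

```bash
python3 -m crank '[0.001,0,0.0017,0,0,0,1,0.0018,0,0.0031,0,0,0,1,0.0018,0,0.0031,0,0,0,1]'; python3 -m crank '[0.0006,0,0.001,0,0,0,1,0.0006,0,0.001,0,0,0,1]';python3 -m crank '[0.0005,0,0.0009,0,0,0,1,0.0005,0,0.0009,0,0,0,1]'
```

```text
clock: 9.45
eef_pos: [494.5, -323.6, -9.0]
tcp_rot: [[-0.701, 0.583, 0.411], [0.503, 0.813, -0.294], [-0.505, 0.0, -0.863]]
ft_force: [0.4, 0.2, 0.3]
width: 38.3
grip_force: 60.5
clock: 9.65
eef_pos: [494.5, -323.4, -10.1]
tcp_rot: [[-0.701, 0.583, 0.411], [0.503, 0.813, -0.294], [-0.505, 0.0, -0.863]]
ft_force: [0.2, 0.1, 0.5]
width: 38.5
grip_force: 60.5
clock: 9.85
eef_pos: [494.5, -323.2, -11.3]
tcp_rot: [[-0.701, 0.583, 0.411], [0.503, 0.813, -0.294], [-0.505, 0.0, -0.863]]
ft_force: [0.5, -1.0, -1.2]
width: 38.4
grip_force: 60.5
```

```bash
python3 -m crank '[0.0005,0,0.0009,0,0,0,1,0.0005,0,0.0009,0,0,0,1]'; python3 -m crank '[0.0005,0,0.0009,0,0,0,1,0.0005,0,0.0009,0,0,0,1]'
```

```text
clock: 10.05
eef_pos: [494.5, -323.2, -12.5]
tcp_rot: [[-0.701, 0.583, 0.411], [0.503, 0.813, -0.294], [-0.505, 0.0, -0.863]]
ft_force: [-0.6, 0.3, -0.0]
width: 38.1
grip_force: 60.5
clock: 10.25
eef_pos: [495.3, -323.8, -12.6]
tcp_rot: [[-0.701, 0.583, 0.412], [0.502, 0.813, -0.295], [-0.507, 0.0, -0.862]]
ft_force: [0.8, -0.3, 2.8]
width: 38.0
grip_force: 60.9
```

Contact felt at 2.8 N. I'll release and back out along the tool axis.

```bash
python3 -m crank '[0,0,-0.0005,0,0,0,0.25,0,0,-0.0005,0,0,0,0.25,0,0,-0.0005,0,0,0,0.2,0,0,-0.04,0,0,0,0.2,0,0,-0.09,0,0,0,0.3,0,0,-0.12,0,0,0,0.4,0,0,-0.12,0,0,0,0.4]'
python3 - <<'E'
from h import *
st();R=frame((.583,.813),np.radians(-15));print(R.round(3))
go(np.array([482,-314.5,75])+30*R[:,2],R)
c=cam('wrist');im=c['color'];q=proj(c,[[482,-314.5,4]])[0].astype(int);print(q)
h=cv2.cvtColor(im,cv2.COLOR_BGR2HSV);print(h[q[1]-40:q[1]+50:6,q[0],1],h[q[1]-40:q[1]+50:6,q[0],2])
np.save('w.npy',im)
E
```

```text
clock: 10.95
eef_pos: [446.8, -289.0, 95.0]
tcp_rot: [[-0.698, 0.582, 0.416], [0.501, 0.813, -0.298], [-0.512, 0.0, -0.859]]
ft_force: [0.9, -0.8, 0.7]
width: 51.2
grip_force: 0.0
t 10.95 p [ 446.8 -289.    95. ] z [ 0.416 -0.298 -0.859] x [-0.698  0.501 -0.512] F [ 0.85 -0.78  0.66] w 51.2 g 0.0 q [-0.62 -0.24  2.43 -0.    0.41 -1.57]
[[ 0.563  0.813  0.151]
 [ 0.785 -0.583  0.21 ]
 [ 0.259  0.    -0.966]]
ROW [-0.0123  0.0075  0.0643] [0.0704 0.1987 0.5063]
[279 191]
[60 54 55 50 40 19  3  6  3  0  1  1 51 51 50] [141 141 145 132 114 229 177 181 183 253 253 254 150 150 148]
```

```bash
python3 - <<'E'
from h import *
c=cam('wrist');h=cv2.cvtColor(c['color'],cv2.COLOR_BGR2HSV);m=np.zeros(h.shape[:2],np.uint8)
r=np.s_[150:240,200:360];m[r]=(h[r][...,1]<35)*255
p=max(cv2.findContours(m,0,2)[0],key=cv2.contourArea);print(cv2.contourArea(p),cv2.boundingRect(p))
hp=cv2.convexHull(p).reshape(-1,2).astype(float)
top=hp[hp[:,1]<hp[:,1].min()+8];a=top[top[:,0].argmin()];b=top[top[:,0].argmax()]
P=ray(c,[a,b],4);d=(P[1]-P[0])[:2];L=np.linalg.norm(d);d/=L;n=np.array([d[1],-d[0]])
print(a,b,L,np.degrees(np.arctan2(d[1],d[0])),'centre',P.mean(0)[:2]+13*n)
E
python3 -m crank '[-0.012,0.007,0.064,0.07,0.199,0.506,0.4,-0.012,0.007,0.064,0.07,0.199,0.506,0.4,-0.012,0.007,0.064,0.07,0.199,0.506,0.4,-0.012,0.007,0.064,0.07,0.199,0.506,0.4,-0.012,0.007,0.064,0.07,0.199,0.506,0.4,-0.012,0.007,0.064,0.07,0.199,0.506,0.4,-0.012,0.007,0.064,0.07,0.199,0.506,0.4,-0.012,0.007,0.064,0.07,0.199,0.506,0.4,-0.012,0.007,0.064,0.07,0.199,0.506,0.4,-0.012,0.007,0.064,0.07,0.199,0.506,0.4,-0.012,0.007,0.064,0.07,0.199,0.506,0.4,-0.012,0.007,0.064,0.07,0.199,0.506,0.4]'
```

```text
3644.0 (229, 178, 104, 45)
[229. 183.] [332. 182.] 76.72769537141352 55.09429796446504 centre [ 483.43709837 -314.21065554]
clock: 12.25
eef_pos: [483.4, -307.3, 38.0]
tcp_rot: [[0.569, 0.81, 0.143], [0.78, -0.586, 0.22], [0.262, -0.013, -0.965]]
ft_force: [0.3, -0.6, 0.6]
width: 51.4
grip_force: 0.0
```

Run:
```python
from h import *
st();R=frame((.572,.820),np.radians(-15))
for z in(30,14): go(np.array([483.4,-314.2,z])+30*R[:,2],R)
```

```text
t 12.25 p [ 483.4 -307.3   38. ] z [ 0.143  0.22  -0.965] x [0.569 0.78  0.262] F [ 0.29 -0.56  0.56] w 51.4 g 0.0 q [-0.78  0.26  1.97  0.31  0.99 -0.33]
ROW [-0.0076  0.0044  0.0362] [-0.0027 -0.001  -0.0064]
ROW [-0.0117  0.0046  0.0517] [-0.0027 -0.001  -0.0064]
```

```bash
python3 -m crank '[-0.004,0.004,0.018,-0.003,-0.001,-0.006,0.4,-0.008,0.004,0.036,-0.003,-0.001,-0.006,0.4,-0.01,0.004,0.044,-0.003,-0.001,-0.006,0.4,-0.0117,0.0046,0.0517,-0.003,-0.001,-0.006,0.4,-0.0117,0.0046,0.0517,-0.003,-0.001,-0.006,0.4]'
python3 -m crank '[-0.0005,0,0.002,0,0,0,0.4,-0.001,0,0.004,0,0,0,0.4,-0.001,0,0.004,0,0,0,0.4]'
python3 -m crank '[-0.0005,0,0.0019,0,0,0,0.4,-0.0005,0,0.0019,0,0,0,0.4]'
python3 -m crank '[-0.0005,0,0.0019,0,0,0,0.4,-0.0005,0,0.0019,0,0,0,0.4]'
```

```text
clock: 12.75
eef_pos: [487.7, -306.9, -14.0]
tcp_rot: [[0.549, 0.822, 0.149], [0.795, -0.569, 0.21], [0.257, 0.003, -0.966]]
ft_force: [0.4, 0.2, 0.1]
width: 51.2
grip_force: 0.0
clock: 13.05
eef_pos: [489.1, -308.1, -15.6]
tcp_rot: [[0.548, 0.822, 0.152], [0.796, -0.569, 0.207], [0.257, 0.007, -0.966]]
ft_force: [-0.3, 0.2, -0.2]
width: 51.1
grip_force: 0.0
clock: 13.25
eef_pos: [488.8, -307.9, -17.8]
tcp_rot: [[0.549, 0.822, 0.151], [0.796, -0.569, 0.207], [0.257, 0.007, -0.966]]
ft_force: [0.3, 0.0, -0.8]
width: 51.1
grip_force: 0.0
clock: 13.45
eef_pos: [488.7, -307.7, -20.1]
tcp_rot: [[0.549, 0.822, 0.151], [0.796, -0.569, 0.208], [0.257, 0.006, -0.966]]
ft_force: [0.5, -1.1, 0.2]
width: 51.5
grip_force: 0.0
```

```bash
for i in 1 2; do :; done; python3 -m crank '[-0.0005,0,0.002,0,0,0,0.4,-0.001,0,0.004,0,0,0,0.4,-0.001,0,0.004,0,0,0,0.4]'
python3 -m crank '[-0.0005,0,0.0019,0,0,0,0.4,-0.0005,0,0.0019,0,0,0,0.4]'
python3 -m crank '[-0.0003,0,0.0015,0,0,0,0.4,-0.0003,0,0.0015,0,0,0,0.4]'
python3 -m crank '[-0.0003,0,0.0015,0,0,0,0.4,-0.0003,0,0.0015,0,0,0,0.4]'
```

```text
clock: 13.75
eef_pos: [488.5, -307.5, -24.6]
tcp_rot: [[0.549, 0.822, 0.151], [0.795, -0.569, 0.208], [0.257, 0.005, -0.966]]
ft_force: [0.3, 0.9, -0.9]
width: 51.5
grip_force: 0.0
clock: 13.95
eef_pos: [488.7, -307.6, -26.4]
tcp_rot: [[0.549, 0.822, 0.151], [0.795, -0.569, 0.208], [0.257, 0.006, -0.966]]
ft_force: [0.1, -0.3, -0.7]
width: 51.5
grip_force: 0.0
clock: 14.15
eef_pos: [488.8, -307.6, -27.8]
tcp_rot: [[0.549, 0.822, 0.151], [0.796, -0.569, 0.208], [0.257, 0.006, -0.966]]
ft_force: [-0.3, -0.1, 0.2]
width: 51.2
grip_force: 0.0
clock: 14.35
eef_pos: [489.0, -307.7, -28.2]
tcp_rot: [[0.548, 0.823, 0.151], [0.796, -0.569, 0.208], [0.257, 0.006, -0.966]]
ft_force: [-3.0, 0.4, 6.1]
width: 51.3
grip_force: 3.1
```

Tips touch the bench at TCP z = -28. I'll raise 14.5 mm and close across the block.

```bash
python3 -m crank '[0.0037,0,-0.0142,0,0,0,0.4,0.0037,0,-0.0142,0,0,0,0.5,0.0037,0,-0.0142,0,0,0,0.6,0.0037,0,-0.0142,0,0,0,1,0.0037,0,-0.0142,0,0,0,1,0.0037,0,-0.0142,0,0,0,1,0.0037,0,-0.0142,0,0,0,1]'
python3 - <<'E'
from h import *
st()
c=cam('top');im=c['color'];h=cv2.cvtColor(im,cv2.COLOR_BGR2HSV)
# base stage dark mask -> min rect of steel stage
r=np.s_[165:245,250:355]
m=np.zeros(h.shape[:2],np.uint8);m[r]=(h[r][...,1]<60)*255
m=cv2.morphologyEx(m,cv2.MORPH_OPEN,np.ones((3,3)))
p=max(cv2.findContours(m,0,2)[0],key=cv2.contourArea);R=cv2.minAreaRect(p);print(R)
B=ray(c,cv2.boxPoints(R),32);print(B.round(1).tolist(),B.mean(0))
E
```

```text
clock: 15.05
eef_pos: [489.1, -307.9, -14.3]
tcp_rot: [[0.549, 0.822, 0.152], [0.796, -0.569, 0.207], [0.257, 0.007, -0.966]]
ft_force: [0.2, -1.9, 2.5]
width: 16.1
grip_force: 61.0
t 15.05 p [ 489.1 -307.9  -14.3] z [ 0.152  0.207 -0.966] x [0.549 0.796 0.257] F [ 0.15 -1.92  2.48] w 16.1 g 61.0 q [-0.77  0.33  1.99  0.33  0.89 -0.39]
((302.0, 204.5), (79.0, 104.0), 90.0)
[[662.9, -5.3, 32.0], [666.9, -314.4, 32.0], [432.7, -314.2, 32.0], [429.2, -9.3, 32.0]] [ 547.90928721 -160.78569972   32.        ]
```

Regripped: width 16.1, grip 61 N. I'll lift, turn to the base's yaw, and look at the holder from close by.

```bash
cat >> h.py <<'E'
Rh=np.array([[0.549,0.822,0.152],[0.796,-0.569,0.207],[0.257,0.007,-0.966]])
u_,_,w_=np.linalg.svd(Rh);Rh=u_@w_
vh=Rh.T@(np.array([483.4,-314.2,0])-np.array([489.1,-307.9,-14.3]))
def slide_at(pos,yaw):  # yaw = slide/base y-axis angle in deg; returns TCP pose
    R=frame((np.cos(np.radians(yaw)),np.sin(np.radians(yaw))),np.radians(-15)); return np.array(pos,float)-R@vh,R
def slide_now():
    s=observe();R=s['tcp_rot'];return s['eef_pos']+R@vh,np.degrees(np.arctan2(R[1,0],R[0,0]))
E
python3 - <<'E'
from h import *
go(*slide_at([483.4,-314.2,90],55.4));go(*slide_at([508.4,-244.8,85],76.4));print(vh)
E
```

```text
ROW [ 0.0231  0.0005 -0.087 ] [0.0022 0.0007 0.0001]
ROW [ 0.0906 -0.0215 -0.064 ] [ 0.0323  0.0011 -0.1127]
[ -4.46687944  -0.9973193  -15.99132084]
```

```bash
python3 -m crank '[0.006,0,-0.022,0,0,0,1,0.012,0,-0.045,0,0,0,1,0.023,0,-0.087,0,0,0,1,0.023,0,-0.087,0,0,0,1,0.05,-0.01,-0.08,0.01,0,-0.04,1,0.07,-0.015,-0.07,0.02,0,-0.07,1,0.091,-0.021,-0.064,0.032,0.001,-0.113,1,0.091,-0.021,-0.064,0.032,0.001,-0.113,1,0.091,-0.021,-0.064,0.032,0.001,-0.113,1]'
python3 - <<'E'
from h import *
st();print(slide_now())
c=cam('wrist','hold.png');im=c['color']
cv2.imwrite('pics/hold2.png',cv2.resize(im,(800,600),interpolation=2))
import pickle;pickle.dump(c,open('ch.pkl','wb'))
print(proj(c,[[549,-162,32]]))
E
```

```text
clock: 16.0
eef_pos: [511.4, -236.1, 69.6]
tcp_rot: [[0.227, 0.972, 0.06], [0.939, -0.235, 0.252], [0.259, -0.001, -0.966]]
ft_force: [0.7, -0.0, -0.8]
width: 16.4
grip_force: 60.5
t 16.0 p [ 511.4 -236.1   69.6] z [ 0.06   0.252 -0.966] x [0.227 0.939 0.259] F [ 0.72 -0.02 -0.8 ] w 16.4 g 60.5 q [-0.64  0.24  1.92  0.27  1.1  -0.54]
(array([ 508.50851471, -244.04302151,   83.89834222]), np.float64(76.4096349716313))
[[311.03344563 115.31241242]]
```

View pics/hold2.png

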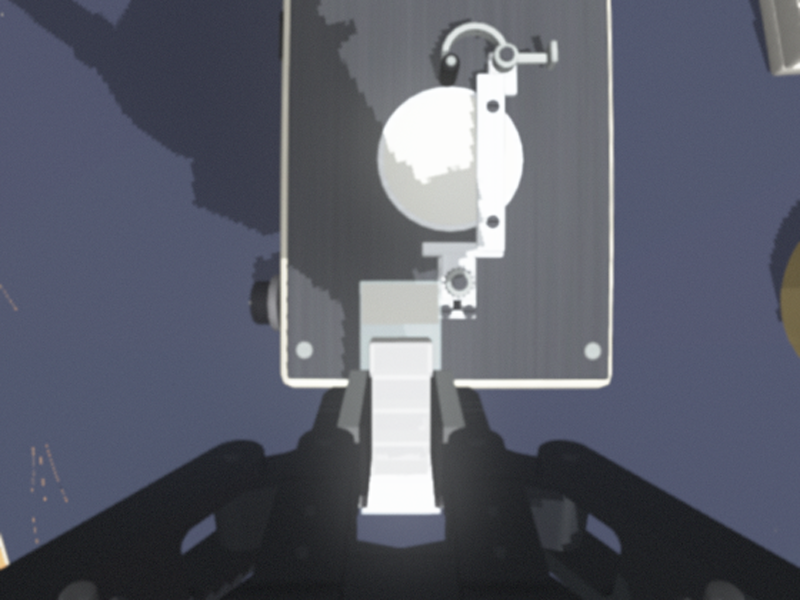

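The holder is clear in this view (800-wide pixels). The rail lip's front edge is at x≈477 (y 80–250) and the window centre at (450,158). The jaw face is at y≈243, the pin at (450,62) and the thumbscrew at (459,282). The held slide's end is at y≈281, x 360–440.

Run:
```python
from h import *
import pickle;c=pickle.load(open('ch.pkl','rb'))
k=lambda *p:np.array(p,float)*.7
lip=ray(c,k((477,80),(476.5,250)),39.5);d=(lip[0]-lip[1])[:2];yaw=np.degrees(np.arctan2(d[1],d[0]));print('lip',lip.round(1),yaw)
ed=[ray(c,k(*e),32) for e in(((287,20),(284,370)),((611,20),(610,370)))]
for e in ed: d=(e[0]-e[1])[:2];print('edge',e.round(1).tolist(),np.degrees(np.arctan2(d[1],d[0])))
sc=ray(c,k((304,350),(593,352)),32.);d=(sc[1]-sc[0])[:2];print('screws',sc.round(1),np.degrees(np.arctan2(d[1],d[0]))+90)
win=ray(c,k((450,158)),32)[0];print('win',win)
yw=np.radians(76.6);ey=np.array([np.cos(yw),np.sin(yw)]);ex=np.array([ey[1],-ey[0]])
def B(P,o): P=np.atleast_2d(P)[:,:2]-o; return np.c_[P@ex,P@ey].round(1)
o=win[:2]
print('rel win: lip',B(lip,o),'L',B(ed[0],o)[0],'R',B(ed[1],o)[0],'jaw',B(ray(c,k((426,243)),37),o),'pintop',B(ray(c,k((450,61)),50),o),'pivot',B(ray(c,k((506,55)),42),o),'thumb',B(ray(c,k((459,282)),44.5),o),'front',B(ray(c,k((350,381)),32),o),'railends',B(ray(c,k((490,75),(490,256)),39.5),o))
print('slide end seen',ray(c,k((360,281.5),(440,281.5)),87.9).round(1), 'pred', [ (np.array([508.5,-244])+38*ey+s*13*ex).round(1) for s in(-1,1)])
```

```text
lip [[ 569.7 -132.1   39.5]
 [ 552.6 -201.3   39.5]] 76.0961357079485
edge [[497.5, -83.6, 32.0], [460.9, -231.8, 32.0]] 76.13569114351235
edge [[636.2, -115.8, 32.0], [598.7, -265.2, 32.0]] 75.91642963987158
screws [[ 471.5 -225.4   32. ]
 [ 593.1 -255.8   32. ]] 75.98512186469847
win [ 552.06426351 -159.73074383   32.        ]
rel win: lip [[ 10.8  31. ]
 [ 10.2 -40.3]] L [-70.7  61.5] R [71.7 62.2] jaw [[-10.7 -37.2]] pintop [[-1.5 34.2]] pivot [[22.6 40.6]] thumb [[  2.3 -53.8]] front [[-43.4 -96. ]] railends [[ 16.3  33.2]
 [ 15.8 -42.8]]
slide end seen [[ 505.8 -205.    87.9]
 [ 530.8 -211.1   87.9]] pred [array([ 504.7, -204. ]), array([ 530., -210.])]
```

```bash
cat >> h.py <<'E'
S=np.array([552.1,-159.7]);YW=76.05
ey=np.array([np.cos(np.radians(YW)),np.sin(np.radians(YW))]);ex=np.array([ey[1],-ey[0]])
COR=np.array([1.1,-0.8])
def tgt(x,y,z): # desired slide pose, base frame, z above stage
    q=S+(x-COR[0])*ex+(y-COR[1])*ey
    return slide_at([*q,z+32],YW)
def where():
    p,yw=slide_now();d=p[:2]-S;s=observe();f=s['ft_force']
    print('slide base',(np.array([d@ex,d@ey])+COR).round(2),'z',round(p[2]-32,2),'yaw',round(yw-YW,2),'F base',np.round([f[:2]@ex,f[:2]@ey,f[2]],2))
E
python3 - <<'E'
from h import *
import pickle;c=pickle.load(open('ch.pkl','rb'));print(proj(c,[[538,-101,110]]))
where()
go(*tgt(-5,-12,45));go(*tgt(-5,-12,22));go(*tgt(-5,-12,14))
p,R=tgt(0,0,0);T=np.c_[np.r_[ex,0],np.r_[ey,0],[0,0,1.]];print('mm in tool per base x,y,z',(R.T@T).T.round(4))
E
```

```text
[[265.4438094  -68.02202107]]
slide base [-20.91 -93.7 ] z 52.1 yaw 0.32 F base [0.32 0.54 0.31]
ROW [0.077  0.0164 0.0279] [-0.0007  0.0001  0.0017]
ROW [0.0711 0.0165 0.0502] [-0.0007  0.0001  0.0017]
ROW [0.069  0.0165 0.0579] [-0.0007  0.0001  0.0017]
mm in tool per base x,y,z [[-0.      1.     -0.    ]
 [ 0.9659 -0.      0.2588]
 [ 0.2588  0.     -0.9659]]
```

```bash
python3 -m crank '[0.026,0.005,0.009,0,0,0.002,1,0.051,0.011,0.018,-0.001,0,0.002,1,0.077,0.0164,0.028,-0.001,0,0.002,1,0.077,0.0164,0.028,-0.001,0,0.002,1,0.074,0.0165,0.039,-0.001,0,0.002,1,0.071,0.0165,0.05,-0.001,0,0.002,1,0.07,0.0165,0.054,-0.001,0,0.002,1,0.069,0.0165,0.058,-0.001,0,0.002,1,0.069,0.0165,0.058,-0.001,0,0.002,1]'
python3 - <<'E'
from h import *
where()
c=cam('wrist','h3.png');cv2.imwrite('pics/h3z.png',cv2.resize(c['color'][60:330,160:440],(800,600*270*800//280//600),interpolation=2)[:600])
E
```

```text
clock: 16.95
eef_pos: [546.2, -161.3, 31.4]
tcp_rot: [[0.234, 0.97, 0.063], [0.937, -0.242, 0.251], [0.259, 0.0, -0.966]]
ft_force: [-0.3, 0.4, 0.8]
width: 15.7
grip_force: 60.5
slide base [ -5.23 -12.27] z 13.71 yaw -0.05 F base [-0.38  0.3   0.79]
```

```bash
W='from h import *;where()'
python3 -m crank '[0.0014,0,0.0004,0,0,0,1,0.0029,0,0.0008,0,0,0,1,0.0029,0,0.0008,0,0,0,1]' >/dev/null; python3 -c "$W"
python3 -m crank '[0.0014,0,0.0004,0,0,0,1,0.0029,0,0.0008,0,0,0,1,0.0029,0,0.0008,0,0,0,1]' >/dev/null; python3 -c "$W"
python3 -m crank '[0.001,0,0.0003,0,0,0,1,0.0019,0,0.0005,0,0,0,1,0.0019,0,0.0005,0,0,0,1]'>/dev/null; python3 -c "$W"
```

```text
slide base [-4.09 -8.8 ] z 15.17 yaw 0.07 F base [-0.68  0.25 -0.01]
slide base [-4.35 -5.99] z 14.8 yaw 0.05 F base [ 0.37 -2.14 -0.61]
slide base [-4.55 -3.86] z 14.67 yaw 0.04 F base [-0.34 -3.06 -0.39]
```

```bash
W='from h import *;where()'
python3 -m crank '[0.001,-0.001,0.0011,0,0,0,1,0.002,-0.001,0.0022,0,0,0,1,0.003,-0.001,0.0033,0,0,0,1,0.004,-0.001,0.0044,0,0,0,1,0.004,-0.001,0.0044,0,0,0,1]' >/dev/null; python3 -c "$W"
python3 -m crank '[0.001,0,0.0011,0,0,0,1,0.002,0,0.0022,0,0,0,1,0.003,0,0.0033,0,0,0,1,0.004,0,0.0044,0,0,0,1,0.004,0,0.0044,0,0,0,1]' >/dev/null; python3 -c "$W"
```

```text
slide base [-5.5   1.22] z 11.31 yaw 0.04 F base [ 0.07 -3.09 -1.21]
slide base [-5.21  5.77] z 8.2 yaw 0.05 F base [ 0.23 -6.41 -0.74]
```

```bash
W='from h import *;where()'
python3 -m crank '[-0.0005,0,0.0019,0,0,0,1,-0.001,0,0.0039,0,0,0,1,-0.0014,0,0.0053,0,0,0,1,-0.0014,0,0.0053,0,0,0,1]' >/dev/null; python3 -c "$W"
python3 -m crank '[-0.0003,0,0.001,0,0,0,1,-0.0003,0,0.001,0,0,0,1]' >/dev/null; python3 -c "$W"
python3 -m crank '[-0.0002,0,0.0007,0,0,0,1,-0.0002,0,0.0007,0,0,0,1]' >/dev/null; python3 -c "$W"
```

```text
slide base [-5.42  5.75] z 2.55 yaw 0.04 F base [ 0.17 -6.14 -0.74]
slide base [-5.38  5.72] z 1.56 yaw 0.04 F base [ 0.67 -6.21 -0.61]
slide base [-5.29  5.7 ] z 0.92 yaw 0.04 F base [ 0.14 -5.79 -0.77]
```

```bash
W='from h import *;where()'
python3 -m crank '[-0.0002,0,0.0007,0,0,0,1,-0.0002,0,0.0007,0,0,0,1]' >/dev/null; python3 -c "$W"
python3 -m crank '[-0.0001,0,0.0005,0,0,0,1,-0.0001,0,0.0005,0,0,0,1]' >/dev/null; python3 -c "$W"
```

```text
slide base [-5.23  5.7 ] z 0.23 yaw 0.04 F base [-0.6  -5.07 -1.24]
slide base [-5.19  5.69] z 0.07 yaw 0.05 F base [ 0.86 -5.61  1.92]
```

```bash
W='from h import *;where()'
python3 -m crank '[-0.0001,0,0.0005,0,0,0,1,-0.0001,0,0.0005,0,0,0,1]' >/dev/null; python3 -c "$W"
python3 -m crank '[0,0.001,0,0,0,0,1,0,0.002,0,0,0,0,1,0,0.003,0,0,0,0,1,0,0.0035,0,0,0,0,1,0,0.0035,0,0,0,0,1]' >/dev/null; python3 -c "$W"
```

```text
slide base [-5.08  5.68] z 0.05 yaw 0.06 F base [-2.39 -6.4   4.  ]
slide base [-1.73  5.89] z 0.05 yaw 0.06 F base [-1.56 -6.1   3.52]
```

```bash
W='from h import *;where()'
python3 -m crank '[0,0.001,0,0,0,0,1,0,0.001,0,0,0,0,1]' >/dev/null; python3 -c "$W"
python3 -m crank '[0,0.0007,0,0,0,0,1,0,0.0007,0,0,0,0,1]' >/dev/null; python3 -c "$W"
python3 -m crank '[0,0.0007,0,0,0,0,1,0,0.0007,0,0,0,0,1]' >/dev/null; python3 -c "$W"
```

```text
slide base [-0.63  5.89] z 0.05 yaw 0.06 F base [-0.93 -6.32  4.59]
slide base [-0.41  5.91] z 0.05 yaw 0.06 F base [-3.87 -5.59  6.14]
slide base [-0.42  5.93] z 0.07 yaw 0.07 F base [-4.82 -6.76  7.55]
```

Rail contact felt: Fx is -4.8 N and x has stalled at -0.4. I'll ease back along the rail, feeling for the stop.

```bash
W='from h import *;where()'
python3 -m crank '[-0.0009,0,-0.0006,0,0,0,1,-0.0018,0,-0.0009,0,0,0,1,-0.0018,0,-0.0009,0,0,0,1]' >/dev/null; python3 -c "$W"
python3 -m crank '[-0.001,0,-0.0003,0,0,0,1,-0.001,0,-0.0003,0,0,0,1]' >/dev/null; python3 -c "$W"
python3 -m crank '[-0.001,0,-0.0003,0,0,0,1,-0.001,0,-0.0003,0,0,0,1]' >/dev/null; python3 -c "$W"
```

```text
slide base [-0.4   4.76] z 0.07 yaw 0.04 F base [-4.55 -3.8   6.11]
slide base [-0.42  3.95] z 0.09 yaw 0.04 F base [-3.75 -3.32  6.71]
slide base [-0.4   3.01] z 0.09 yaw 0.04 F base [-4.27 -2.69  5.87]
```

```bash
W='from h import *;where()'
python3 -m crank '[-0.001,0,-0.0003,0,0,0,1,-0.001,0,-0.0003,0,0,0,1]' >/dev/null; python3 -c "$W"
python3 -m crank '[-0.001,0,-0.0003,0,0,0,1,-0.001,0,-0.0003,0,0,0,1]' >/dev/null; python3 -c "$W"
```

```text
slide base [-0.42  2.02] z 0.06 yaw 0.03 F base [-3.22 -2.54  4.56]
slide base [-0.43  1.02] z 0.06 yaw 0.03 F base [-3.63 -1.47  5.27]
```

```bash
W='from h import *;where()'
python3 -m crank '[-0.0007,0,-0.0002,0,0,0,1,-0.0007,0,-0.0002,0,0,0,1]' >/dev/null; python3 -c "$W"
```

```text
slide base [-0.39  0.86] z 0.06 yaw 0.02 F base [-4.42  1.55  6.89]
```

```bash
W='from h import *;where()'
python3 -m crank '[-0.0004,0,-0.0001,0,0,0,1,-0.0004,0,-0.0001,0,0,0,1]' >/dev/null; python3 -c "$W"
```

```text
slide base [-0.41  0.85] z 0.08 yaw 0.01 F base [-3.8   2.58  5.64]
```

The stop is felt and the slide holds at y = 0.85. I'll let go and back off along the tool axis.

```bash
python3 -m crank '[0,0,0,0,0,0,0.7,0,0,0,0,0,0,0.6,0,0,0,0,0,0,0.6,0,0,0,0,0,0,0.6]'
python3 -m crank '[0,0,-0.01,0,0,0,0.6,0,0,-0.025,0,0,0,0.6,0,0,-0.05,0,0,0,0.6,-0.01,0,-0.08,0,0,0,0.6,-0.03,0,-0.1,0,0,0,0.6,-0.06,0,-0.1,0,0,0,0.6,-0.06,0,-0.1,0,0,0,0.6]'
python3 - <<'E'
from h import *
c=cam('wrist','end.png');cv2.imwrite('pics/endz.png',cv2.resize(c['color'],(800,600),interpolation=2))
import pickle;pickle.dump(c,open('ce.pkl','wb'))
E
```

```text
clock: 23.3
eef_pos: [554.5, -151.9, 17.4]
tcp_rot: [[0.232, 0.97, 0.064], [0.938, -0.241, 0.251], [0.259, 0.002, -0.966]]
ft_force: [-0.2, -0.2, -0.2]
width: 34.5
grip_force: 0.0
clock: 24.0
eef_pos: [534.3, -237.1, 100.6]
tcp_rot: [[0.234, 0.97, 0.067], [0.938, -0.244, 0.247], [0.256, 0.005, -0.967]]
ft_force: [-0.8, -0.1, -0.9]
width: 34.0
grip_force: 0.0
```

View pics/endz.png

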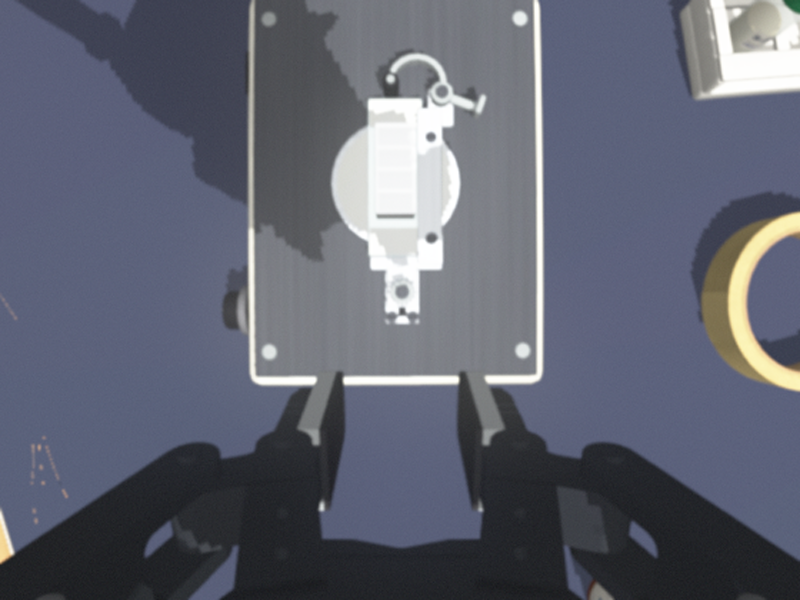

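The slide lies against the rail, from (368,98) to about (372,256). The jaw is at its lower end and the drawn-back arm's pin at (391,85) bears on its upper end. The robot is clear of everything, so I'll hand it in.

```bash
python3 -c "
from bench import finish_job
print(finish_job())"
```

```text
the job is handed in; nothing more can be done
None
```

The glass slide is loaded and I have handed the job in at about 24 s: it sits under the lip against the rail, bearing on the end stop and clamped by the sprung arm, with the robot clear and the bystanders not touched.

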